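# Fit the knurled lens collar to the tracing projector

### The arm

A 7-joint arm with a two-finger parallel gripper is mounted at the origin on the work surface. World frame = base frame: x ahead of the robot, y to its left, z up, the work surface at z = 0. Lengths are in m, angles in rad, forces in N, time in s.
With the tool pointing down it reaches from about 0.425 to 1.025 m from the base axis. Payload 9.4 kg.
Tool frame: the origin (TCP) lies midway between the tips of the shut fingers; the grasp point (between the pads) lies 19 mm behind it; x points along the fingers, y is the direction in which the jaws open and shut, and the axes are right-handed (so a half turn about x gives the same grasp; the last joint's range is limited). The gripper opens to 93 mm and grips with 3 to 60 N. Pads are 15 mm wide; open, the fingers measure 128 mm over their backs; the gripper's body (75 mm by 188 mm) begins 65 mm behind the grasp point.
Start: joints at [1.025, 0.599, -0.003, 1.599, 0.002, 0.943, -0.08], TCP at [0.328, -0.647, 0.219] pointing down, gripper open.
Joint ranges: [-2.57, 2.57], [-0.35, 1.97], [-1.29, 1.29], [0.11, 2.56], [-1.05, 4.19], [0.11, 1.86], [-2.63, 2.63]. Speed limits (rad/s): [2.22, 2.22, 3.01, 3.01, 3.14, 3.14, 3.14].

### API

Orientations are given as a unit quaternion [w, x, y, z].
In Python, from cell import ctrl gives the robot as it stands. The module is installed in compiled form; this text tells all that it offers.
- The arm moves only by the tool step_arm, never from a script. Its argument "plan" is a list of rows, each a list of 5 numbers: the shift along the tool's x, y, z scaled (see below), then the turn about the tool's x scaled (see below), then the closure, from -1 (fully open) to 1 (shut). A call has exactly 8 rows; each row shifts and turns the commanded pose from where the row before left it, along the tool's axes as they then stand; what a row does not reach is not made up. The controller multiplies each number of a shift by 0.04 m and each number of a turn by 180 degrees. A row lasts 1/8 s, in which the tool goes at most 62.5 mm and 10.7 degrees, less where a joint would pass 70% of its speed; a pose out of reach is approached as far as the arm can. A call with a number of a shift or a turn outside -1 to 1 is refused whole. A call with a gripper value outside its range is refused whole. The fingers move at their own pace and stop on an object; "grip_force" is the grip in N (left out, the last holds). Time passes only in rows, so rows that do not move let the fingers close, or fill a call up. It gives the time, the measured TCP pose, the force and the opening at its end, in the units of the state.
- ctrl.observe(): the state, without advancing time (a new reading comes with each control period).
- ctrl.grab_frame(name): name is "side" or "top" or "wrist"; returns a dict with "frame" (400x640x3 uint8, red, green, blue), "z_map" (400x640 float32, m along the optical axis (not along the pixel's ray), 0 where there is no reading), "intrinsics" (3x3 intrinsics, pixels), "distortion" ([k1, k2, p1, p2, k3] as OpenCV has them; the pictures are not rectified), "cam_to_world" (4x4, takes a point from camera to world coordinates); the wrist camera has in their place "tool_from_camera" (4x4, takes a point from camera to tool coordinates, whose origin is the TCP and whose axes are the tool frame's). Camera axes: x right, y up, looking along -z (the intrinsics and any distortion apply to the point x, -y, -z); pixel columns grow to the right and rows downward; lengths in m; the calibration is good to about 2 mm. A picture is of the moment at which its call begins: read the wrist's pose just before it.
- ctrl.hand_in(): hands the job in, once; it reports no verdict.
The state is a dict: "clock": time; "joint_pos": joint angles; "joint_vel": joint speeds; "tau": joint torques, N m; "position": TCP position; "tool_rot": TCP orientation; "wrist_force": force on the tool from outside, world axes, zero at the start; "ft_torque": the same for the moment, N m; "width": opening from 0.0 (shut) to 1.0 (fully open).
Only numpy, scipy, OpenCV 4.12 (cv2) and the standard library are available. Lean on these libraries where they do the work, as an engineer would, in place of code of your own. Each camera call takes 0.05 s, during which the arm holds its last target. There are 200 camera calls.

### The job

Pull open the organiser's drawer by its handle, take out the knurled aluminium collar and put it over the projector's lens tube, then turn it until its hidden keyways drop over the four brass pins and push it fully home against the spring seat. Finish while still holding it pushed home (the spring lifts it if you let go), so that a colleague can tighten its screw. Leave the drawer open, and do not shove or knock over the other things on the table or on the organiser.

Things in the scene. Friction and masses are not known exactly. Their poses are not given: they have to be found in the camera images.
- organiser: white box 200 deep (x), 240 wide, 90 high with one plywood-fronted drawer; origin under its centre, x to its back, z up. Drawer floor 22 above the table; side walls inside 46 high, 198 apart; drawer front 15 thick, its top 78 above the table. The front edge of the organiser's top is 15 behind the face of the shut drawer
- organiser_drawer0_handle (a point): middle of the drawer's level steel bar handle: 11 thick, 100 long, 52 above the table, its axis 35 in front of the drawer's front (29 clear behind the bar). Axes as the organiser's: x points into it; the drawer slides out along -x, a few N of friction
- organiser_drawer0 (a joint): how far the drawer is pulled out, m: 0 shut, 0.133 fully out; starts 0 to 0.01. With 0.115 out the collar inside is clear of the organiser's top
- collar_center (a point): centre (half-way up) of the knurled aluminium collar: a ring 56 outside, 37 bore, 36 high, 100 to 210 g, right way up on the drawer's floor, 55 to 78 behind the drawer's face, an eraser to its left (+y); z up its axis. Its bore has four keyways 90 degrees apart, 8 wide, 16 deep up from the underside, out to radius 24, hidden from above; their angle is not given
- collar: the same collar, origin at the centre of its underside
- projector: white box 260 deep (x) x 200 x 90 high, origin under its centre, x to its back. On its top, 80 in front of its middle, a round grey flange 72 across carries the upright lens tube with its sprung orange seat and four brass pins
- tube_foot (a point): centre of the flange's top face, 104 above the table; z up the tube. Black tube 34 in diameter, 41 high, top 5 tapered to 26. Four pins 5 thick, 90 degrees apart (angle not given), out to radius 22, tops 14 above this point. The collar's underside is 14 above it when resting on the pins; turned in line (within 4 degrees) it drops to the seat at 8; fully home it is at 2
- seat (a joint): how far the orange sprung seat ring (54 across, round the tube's foot) is pushed down, m: 0 free (its top 8 above tube_foot), 0.006 at its stop, the collar fully home. Its spring takes 3.6 N to start moving, 7.2 N at the stop, and lifts the collar if that is let go
- tape_roll: yellow roll of tape, 52 across, 18 high, lying near the middle of the organiser's top; origin under its centre (bystander)
- glue_stick: standing blue glue stick with orange cap, 27 across, 95 high, between the two fixtures; origin under its centre (bystander)
- crayon_box: flat white, blue and red crayon box 100 x 62 x 18 between the two fixtures, farther back; origin under its centre (bystander)
- pencil_case: green pencil case 200 x 75 x 30 at one side of the table; origin under its centre (bystander)
- mug: white mug, 76 across, 95 high, at one side of the table; origin under its centre (bystander)
- stapler: red and black stapler 120 x 34 x 45, far left; origin under its centre (bystander)
- pencil: white pencil about 180 long, 8 thick, lying close to the robot; origin under its middle, x along it (bystander)

How it is judged:
On the way, in this order (a step that is already met when the one before it is completed fails the run):
1. the drawer is pulled open at least 80 mm (value of joint organiser_drawer0 above 0.08 m), for 0.2 s.
2. the collar is lifted out of the drawer (height (world z) of collar_center above 0.11 m), for 0.1 s.
At the end, for the whole second after the job is handed in: Through the last second: collar upright on the tube, within 4 mm of its axis, centre 17 to 21.8 mm above tube_foot (20 is home), seat pushed down over 4.4 of 6 mm, collar still, fingers pressing or gripping it with over 2 N, drawer at least 60 mm open (horizontal distance between collar_center and tube_foot below 0.004 m and z of collar_center in the frame of tube_foot between 0.017 and 0.0218 m and angle between collar_center's own z axis and vertical below 0.08 rad and value of joint seat above 0.0044 m and contact force between the fingers and collar above 2 N and linear speed of collar below 0.02 m/s and angular speed of collar below 0.2 rad/s and value of joint organiser_drawer0 above 0.06 m); the arm keeps its last pose, push and grip.
It fails at once if one of the bystanders is shoved more than 30 mm (distance of any of tape_roll, glue_stick, crayon_box, pencil_case, mug, stapler, pencil from where it was at the start of the episode above 0.03 m).
It fails at once if one of the bystanders is knocked over (angle between any of tape_roll, glue_stick, crayon_box, pencil_case, mug, stapler's own z axis and vertical above 0.6 rad).
It also fails if it takes over 61 s, if anything falls off the work surface, if the arm or the gripper's body presses on something with over 40 N, if the wrist force passes 120 N, or if a joint passes its speed limit or range.

## Working session

There is one attempt and no reset: what is moved stays moved. The work goes in short steps, Python scripts to look and compute and a tool call to move; the robot and the scene stay as the last step left them, time stands still between calls to the robot, and variables do not carry over. Pictures are saved under pics/ and viewed, about 8 in all and at most 12, crops included, and the job is handed in when it is done.

Besides the shell and the picture viewer there is one more tool, called after ">>>" as name([rows], argument=value, ...), one row to a line, values as JSON. step_arm: Moves the arm, as the interface text tells. Its arguments: {"type":"object","properties":{"plan":{"type":"array","items":{"type":"array","items":{"type":"number"}}},"grip_force":{"type":"number"}},"required":["plan"]}

```bash
mkdir -p pics; cat > h.py <<'E'
import numpy as np, cv2
from cell import ctrl
from scipy.spatial.transform import Rotation as R
def tool():
    s=ctrl.observe(); q=s["tool_rot"]; T=np.eye(4); T[:3,:3]=R.from_quat([q[1],q[2],q[3],q[0]]).as_matrix(); T[:3,3]=s["position"]; return s,T
def grab(n):
    s,T=tool(); f=ctrl.grab_frame(n)
    f["C"]=T@np.array(f["tool_from_camera"]) if n=="wrist" else np.array(f["cam_to_world"])
    return f
def save(f,name): cv2.imwrite(f"pics/{name}.png",f["frame"][:,:,::-1])
def rays(f,uv):
    p=cv2.undistortPoints(np.array(uv,float).reshape(-1,1,2),np.array(f["intrinsics"]),np.array(f["distortion"])).reshape(-1,2)
    return np.c_[p[:,0],-p[:,1],-np.ones(len(p))]@f["C"][:3,:3].T
def plane(f,uv,z):
    d=rays(f,uv); o=f["C"][:3,3]; return o+d*((z-o[2])/d[:,2])[:,None]
def cloud(f):
    h,w=f["z_map"].shape; u,v=np.meshgrid(np.arange(w),np.arange(h))
    d=rays(f,np.c_[u.ravel(),v.ravel()]); P=f["C"][:3,3]+d*f["z_map"].reshape(-1,1); P[f["z_map"].ravel()==0]=np.nan
    return P.reshape(h,w,3)
E
python3 - <<'E'
from h import *
s,T=tool(); print(s); print(T.round(3))
for n in ("top","side"):
    f=grab(n); save(f,n); print(n,f["C"].round(3).tolist(),np.array(f["intrinsics"]).round(1).tolist(),(f["z_map"]>0).mean())
    np.save(n+".npy",cloud(f))
E
```

```text
{'clock': 0.0, 'joint_pos': array([ 1.02528175,  0.60014559, -0.00251714,  1.60010281,  0.00179949,
        0.94288085, -0.07982288]), 'joint_vel': array([-0.00254426, -0.00069423, -0.0006826 ,  0.00058772, -0.0010693 ,
        0.00041712,  0.00039891]), 'tau': array([-1.06402837e-03, -7.65070224e+01,  1.49669006e+00, -2.52349162e+01,
       -5.25447330e-02,  1.69891363e-02,  1.70473572e-04]), 'position': array([ 0.32733419, -0.64637171,  0.21775521]), 'tool_rot': array([-0.16372959, -0.68758884, -0.16475423,  0.68794641]), 'wrist_force': array([0.47066862, 0.55646246, 0.38801631]), 'ft_torque': array([-0.00428691,  0.00928212, -0.01628509]), 'width': 0.9953396065808355}
[[-0.001  0.452 -0.892  0.327]
 [ 0.001 -0.892 -0.452 -0.646]
 [-1.    -0.002  0.     0.218]
 [ 0.     0.     0.     1.   ]]
top [[0.02, 0.99, -0.136, 0.329], [-1.0, 0.02, -0.003, 0.008], [-0.0, 0.136, 0.991, 1.755], [0.0, 0.0, 0.0, 1.0]] [[461.4, 0.0, 318.8], [0.0, 461.4, 200.0], [0.0, 0.0, 1.0]] 0.996015625
side [[-0.938, 0.189, -0.292, 0.12], [-0.347, -0.467, 0.813, 1.245], [0.018, 0.864, 0.504, 0.85], [0.0, 0.0, 0.0, 1.0]] [[450.6, 0.0, 321.5], [0.0, 450.6, 196.3], [0.0, 0.0, 1.0]] 0.98505859375
```

View pics/top.png

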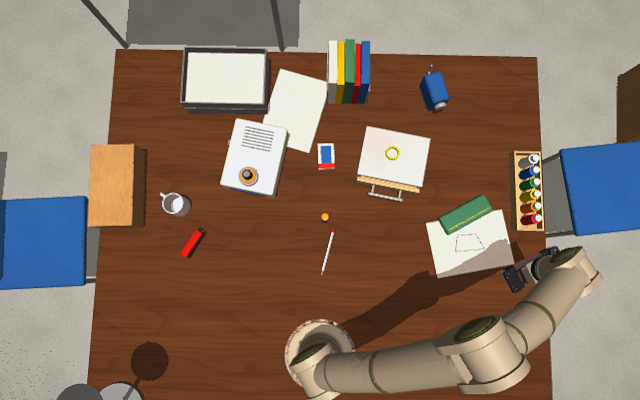

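View pics/side.png

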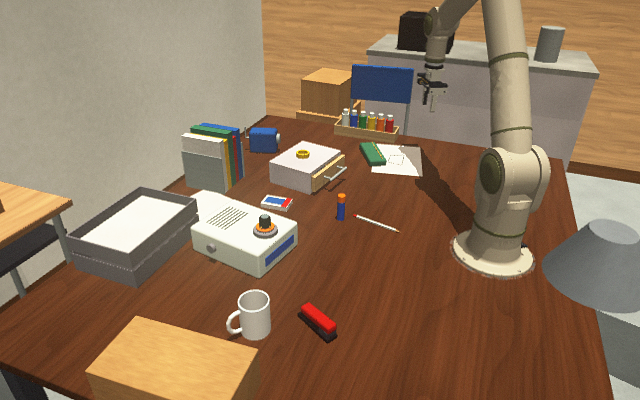

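The top view shows the organiser at about (392,160), handle bar at (386,197), projector at (255,155), tube at (248,176). The side view confirms this.

```bash
python3 - <<'E'
from h import *
P=np.load("top.npy")
def sec(u0,u1,v0,v1,z0,z1):
    Q=P[v0:v1,u0:u1].reshape(-1,3); return Q[(Q[:,2]>z0)&(Q[:,2]<z1)]
for n,b in (("org",(345,440,115,205)),("proj",(210,300,110,205))):
    Q=sec(*b,.082,.098); r=cv2.minAreaRect(Q[:,:2].astype(np.float32)); print(n,r,len(Q),np.median(Q[:,2])); print(cv2.boxPoints(r).round(3).tolist())
Q=sec(345,430,180,210,.04,.065);print("handle z",len(Q),Q.mean(0)); 
Q=sec(235,262,160,190,.13,.16);print("tube top",Q.mean(0),len(Q),Q.max(0),Q.min(0))
Q=sec(225,270,155,195,.1,.12);print("flange",cv2.minEnclosingCircle(Q[:,:2].astype(np.float32)),len(Q))
Q=sec(315,335,205,225,.085,.11);print("glue",Q.mean(0))
f=grab("top"); im=f["frame"].astype(int)
# handle bar: bright grey
cr=f["frame"][170:215,340:440]; cv2.imwrite("pics/h.png",cv2.resize(cr,None,fx=7,fy=7,interpolation=cv2.INTER_CUBIC)[:,:,::-1])
E
```

```text
org ((0.716252863407135, -0.2568821310997009), (0.24071528017520905, 0.20854656398296356), 79.44417572021484) 3034 0.08971140002510436
[[0.5920000076293945, -0.35600000619888306], [0.796999990940094, -0.39399999380111694], [0.8410000205039978, -0.15800000727176666], [0.6359999775886536, -0.11900000274181366]]
proj ((0.7161962985992432, 0.25870031118392944), (0.2007601410150528, 0.25986072421073914), 79.19834899902344) 3204 0.08921623161567394
[[0.5699999928474426, 0.18400000035762787], [0.824999988079071, 0.13600000739097595], [0.8629999756813049, 0.3330000042915344], [0.6069999933242798, 0.38199999928474426]]
handle z 222 [ 0.59666306 -0.23809674  0.05432069]
tube top [0.6372986  0.27315714 0.14325926] 73 [0.65349656 0.28788862 0.15304052] [0.62137957 0.25907486 0.13020234]
flange ((0.6553806662559509, 0.28147873282432556), 0.05787692964076996) 199
glue [ 0.49559048 -0.00781191  0.09426409]
```

View pics/h.png

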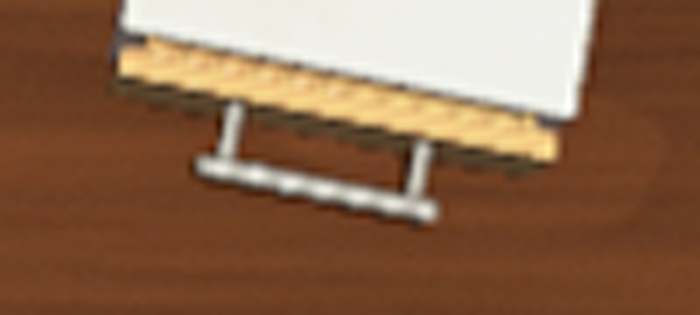

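```bash
cat >> h.py <<'E'
def to(p,ang=None,n=8):
    """per-row numbers (n rows, even) to reach p with jaw (tool y) angle ang deg"""
    s,T=tool(); a0=np.degrees(np.arctan2(T[1,1],T[0,1])); 
    da=0 if ang is None else (ang-a0+180)%360-180
    d=(np.array(p)-T[:3,3]); rows=[]
    # turn: world +z is tool -x ; shifts in axes at start of row
    for i in range(n):
        a=np.radians(a0+da*i/n); c,s_=np.cos(a),np.sin(a); e=d/n/0.04
        rows.append([-e[2],c*e[0]+s_*e[1],s_*e[0]-c*e[1],-da/n/180])
    print("pos",T[:3,3].round(4),"jaw",a0.round(2),"turn",round(da,1),"w",s["width"].round(3),"F",s["wrist_force"].round(1),"t",s["clock"])
    print(np.round(rows,3).tolist())
E
python3 - <<'E'
from h import *
f=grab("top")
H=plane(f,[[368.6,193.6],[402.1,200.3]],.055);print(H,H.mean(0),np.degrees(np.arctan2(*(H[0]-H[1])[:2])))
d=H[0]-H[1]; print(np.linalg.norm(d))
print(plane(f,[[325,217]],.095))
to([H.mean(0)[0],H.mean(0)[1],.15],-10.6)
E
```

```text
[[ 0.59016273 -0.17198926  0.055     ]
 [ 0.56748466 -0.2967183   0.055     ]] [ 0.57882369 -0.23435378  0.055     ] 10.304877074005788
0.12677393247711105
[[ 0.49531151 -0.01073547  0.095     ]]Traceback (most recent call last):
  File "<stdin>", line 6, in <module>
  File "h.py", line 29, in to
    print("pos",T[:3,3].round(4),"jaw",a0.round(2),"turn",round(da,1),"w",s["width"].round(3),"F",s["wrist_force"].round(1),"t",s["clock"])
                                                                          ^^^^^^^^^^^^^^^^
AttributeError: 'float' object has no attribute 'round'
```

```bash
sed -i 's/s\["width"\].round(3)/round(s["width"],3)/' h.py
python3 -c "
from h import *
to([.575,-.233,.17],-10.6)"
```

```text
pos [ 0.3274 -0.6465  0.2181] jaw -63.14 turn 52.5 w 1.002 F [ 0.4 -0.5 -0.7] t 0.2
[[0.15, -0.803, -1.274, -0.036], [0.15, -0.652, -1.358, -0.036], [0.15, -0.493, -1.423, -0.036], [0.15, -0.327, -1.47, -0.036], [0.15, -0.156, -1.498, -0.036], [0.15, 0.016, -1.506, -0.036], [0.15, 0.188, -1.494, -0.036], [0.15, 0.358, -1.463, -0.036]]
```

>>> step_arm([
  [0.0,-0.4,-0.64,-0.018,-1],
  [0.0,-0.36,-0.66,-0.018,-1],
  [0.0,-0.33,-0.68,-0.018,-1],
  [0.0,-0.29,-0.7,-0.018,-1],
  [0.0,-0.25,-0.71,-0.018,-1],
  [0.0,-0.2,-0.72,-0.018,-1],
  [0.0,-0.16,-0.73,-0.018,-1],
  [0.0,-0.12,-0.74,-0.018,-1],
])

```text
clock: 1.2
position: [0.4529, -0.439, 0.2186]
tool_rot: [-0.316, -0.633, -0.315, 0.633]
wrist_force: [0.2, -0.6, -1.2]
width: 1.0
```

```bash
python3 -c "
from h import *
to([.575,-.233,.17],-10.6)"
```

```text
pos [ 0.4529 -0.439   0.2186] jaw -37.0 turn 26.4 w 1.0 F [ 0.2 -0.6 -1.2] t 1.2
[[0.152, -0.083, -0.744, -0.018], [0.152, -0.04, -0.747, -0.018], [0.152, 0.003, -0.748, -0.018], [0.152, 0.046, -0.747, -0.018], [0.152, 0.089, -0.743, -0.018], [0.152, 0.132, -0.737, -0.018], [0.152, 0.174, -0.728, -0.018], [0.152, 0.216, -0.717, -0.018]]
```

>>> step_arm([
  [0.15,-0.08,-0.74,-0.018,0.4],
  [0.15,-0.04,-0.75,-0.018,0.4],
  [0.15,0.0,-0.75,-0.018,0.4],
  [0.15,0.05,-0.75,-0.018,0.4],
  [0.15,0.09,-0.74,-0.018,0.4],
  [0.15,0.13,-0.74,-0.018,0.4],
  [0.15,0.17,-0.73,-0.018,0.4],
  [0.15,0.22,-0.72,-0.019,0.4],
])

```text
clock: 2.2
position: [0.5763, -0.2334, 0.1698]
tool_rot: [-0.45, -0.545, -0.45, 0.545]
wrist_force: [0.6, -1.3, 0.5]
width: 0.303
```

```bash
python3 -c "
from h import *
f=grab('wrist');save(f,'w1');np.save('w1.npy',cloud(f)); print(f['C'].round(3).tolist(),np.array(f['intrinsics'])[0])
to([.575,-.233,.17],-10.6,1)"
```

```text
[[0.982, 0.184, 0.052, 0.591], [-0.191, 0.946, 0.262, -0.161], [-0.001, -0.267, 0.964, 0.338], [0.0, 0.0, 0.0, 1.0]] [320.19567399   0.         320.52018837]
pos [ 0.5785 -0.2286  0.1693] jaw -10.47 turn -0.1 w 0.301 F [ 1.9  3.8 -0.8] t 2.25
[[-0.018, -0.067, 0.123, 0.001]]
```

View pics/w1.png

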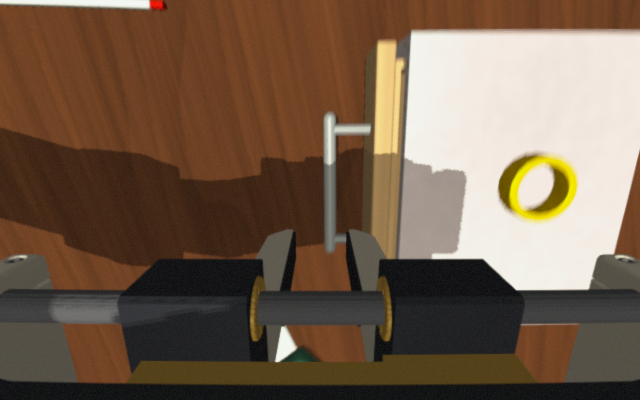

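The wrist view shows the bar at column ~330, rows 113–250, between the fingertip columns (285, 355).

```bash
python3 -c "
from h import *
f=grab('wrist')
m=cv2.inRange(f['frame'],(0,0,0),(255,255,255))
H=plane(f,[[330,114],[330,248]],.055);print(H,H.mean(0))
P=cloud(f);Q=P[120:225,315:345].reshape(-1,3);Q=Q[(Q[:,2]>.045)&(Q[:,2]<.07)];print(len(Q),Q.mean(0),Q[:,2].max())
print(P[100,405:440:5],P[240,385])
m=H.mean(0)
to([m[0],m[1],.034],-10.6,8)"
```

```text
[[ 0.5993282  -0.16236321  0.055     ]
 [ 0.57746786 -0.28471039  0.055     ]] [ 0.58839803 -0.2235368   0.055     ]
1341 [ 0.58927456 -0.21016942  0.05809973] 0.06141707895557752
[[ 0.65531402 -0.16187875  0.08865727]
 [ 0.65813778 -0.16247745  0.09185009]
 [ 0.66181701 -0.16314707  0.09169666]
 [ 0.66531316 -0.1637986   0.09217958]
 [ 0.6692937  -0.16449779  0.09107605]
 [ 0.67292377 -0.16516195  0.09114865]
 [ 0.67589297 -0.16575343  0.0931509 ]] [ 0.62840921 -0.27967426  0.06925533]
pos [ 0.5776 -0.2303  0.1695] jaw -10.66 turn 0.1 w 0.299 F [-0.4  1.2  0. ] t 2.3
[[0.424, 0.029, -0.027, -0.0], [0.424, 0.029, -0.027, -0.0], [0.424, 0.029, -0.027, -0.0], [0.424, 0.029, -0.027, -0.0], [0.424, 0.029, -0.027, -0.0], [0.424, 0.029, -0.027, -0.0], [0.424, 0.029, -0.027, -0.0], [0.424, 0.029, -0.027, -0.0]]
```

>>> step_arm([
  [0.4,0.06,-0.05,0,0.4],
  [0.4,0.06,-0.05,0,0.4],
  [0.4,0.06,-0.05,0,0.4],
  [0.25,0.05,-0.05,0,0.4],
  [0,0,0,0,0.4],
  [0,0,0,0,0.4],
  [0,0,0,0,0.4],
  [0,0,0,0,0.4],
])

```text
clock: 3.3
position: [0.5864, -0.2294, 0.1131]
tool_rot: [0.449, 0.546, 0.449, -0.546]
wrist_force: [-0.0, -0.3, 1.0]
width: 0.304
```

```bash
python3 -c "
from h import *
f=grab('wrist');save(f,'w2')
P=cloud(f)
m=(P[:,:,2]>.045)&(P[:,:,2]<.066)&(P[:,:,0]<.62)&(P[:,:,0]>.54)
Q=P[m];print(len(Q),Q.mean(0),Q.min(0),Q.max(0))
to([.588,-.2235,.034],-10.6,8)
s,T=tool(); Z=(np.linalg.inv(T)@np.c_[Q,np.ones(len(Q))].T).T; print(np.percentile(Z[:,1],[2,25,50,75,98]).round(4),np.percentile(Z[:,2],[2,50,98]).round(4))"
```

```text
3106 [ 0.58966326 -0.22697104  0.05783072] [ 0.56825808 -0.35093623  0.045101  ] [ 0.61999825 -0.16754234  0.06598612]
pos [ 0.5864 -0.2294  0.113 ] jaw -11.13 turn 0.5 w 0.303 F [-0.1 -0.3  0.1] t 3.35
[[0.247, 0.001, -0.019, -0.0], [0.247, 0.001, -0.019, -0.0], [0.247, 0.001, -0.019, -0.0], [0.247, 0.001, -0.019, -0.0], [0.247, 0.001, -0.019, -0.0], [0.247, 0.001, -0.019, -0.0], [0.247, 0.001, -0.019, -0.0], [0.247, 0.002, -0.019, -0.0]]
[-0.0067 -0.0033 -0.0001  0.0036  0.0336] [-0.0591 -0.005   0.0611]
```

View pics/w2.png

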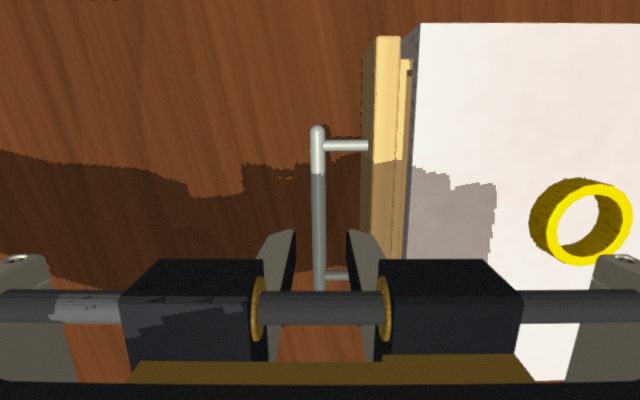

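The bar (column ~318, rows 128–290) lies midway between the fingertips. Descend, grip.

>>> step_arm([
  [0.33,0,-0.02,0,0.5],
  [0.33,0,-0.02,0,0.5],
  [0.33,0,-0.02,0,0.5],
  [0.33,0,0,0,0.5],
  [0.33,0,0,0,0.5],
  [0.33,0,0,0,0.5],
  [0,0,0,0,1],
  [0,0,0,0,1],
], grip_force=30)

```text
clock: 4.35
position: [0.5866, -0.2268, 0.0332]
tool_rot: [-0.449, -0.546, -0.449, 0.546]
wrist_force: [1.0, -0.6, -9.9]
width: 0.108
```

>>> step_arm([
  [0,0,0,0,1],
  [0,0,0,0,1],
  [0,-0.2,0,0,1],
  [0,-0.4,0,0,1],
  [0,-0.4,0,0,1],
  [0,-0.4,0,0,1],
  [0,-0.2,0,0,1],
  [0,0,0,0,1],
])

```text
clock: 5.35
position: [0.5223, -0.2149, 0.0333]
tool_rot: [-0.449, -0.546, -0.449, 0.547]
wrist_force: [-1.3, -5.1, -15.6]
width: 0.108
```

>>> step_arm([
  [0,-0.2,0,0,1],
  [0,-0.4,0,0,1],
  [0,-0.4,0,0,1],
  [0,-0.3,0,0,1],
  [0,-0.2,0,0,1],
  [0,0,0,0,1],
  [0,0,0,0,1],
  [0,0,0,0,0.4],
])

```text
clock: 6.35
position: [0.4666, -0.203, 0.034]
tool_rot: [0.45, 0.547, 0.449, -0.546]
wrist_force: [0.1, 0.4, 0.2]
width: 0.173
```

```bash
python3 -c "
from h import *
to([.5,-.2,.2],-10.6,8)"
```

```text
pos [ 0.4666 -0.203   0.034 ] jaw -11.12 turn 0.5 w 0.173 F [0.1 0.4 0.2] t 6.35
[[-0.519, 0.101, -0.029, -0.0], [-0.519, 0.101, -0.029, -0.0], [-0.519, 0.101, -0.029, -0.0], [-0.519, 0.101, -0.029, -0.0], [-0.519, 0.101, -0.029, -0.0], [-0.519, 0.101, -0.029, -0.0], [-0.519, 0.101, -0.029, -0.0], [-0.519, 0.101, -0.028, -0.0]]
```

>>> step_arm([
  [0,0,0,0,0.3],
  [-0.4,0,0,0,0.3],
  [-0.6,0,0,0,0],
  [-0.8,0,0,0,0],
  [-0.8,0.1,0.1,0,-0.5],
  [-0.8,0.4,0.3,0,-1],
  [-0.8,0.4,0.2,0,-1],
  [0,0,0,0,-1],
])

```text
clock: 7.35
position: [0.4986, -0.2341, 0.2044]
tool_rot: [0.451, 0.547, 0.447, -0.545]
wrist_force: [0.5, 0.5, -0.7]
width: 0.879
```

```bash
python3 -c "
from h import *
f=grab('wrist');save(f,'w3');f=grab('top');save(f,'t3')
cv2.imwrite('pics/t3c.png',cv2.resize(f['frame'][140:220,340:440],None,fx=6,fy=6)[:,:,::-1])
to([.5,-.2,.2],-10.6,1)"
```

```text
pos [ 0.4959 -0.2329  0.2017] jaw -11.08 turn 0.5 w 0.964 F [ 0.4  0.1 -0.5] t 7.45
[[0.042, -0.057, -0.828, -0.003]]
```

View pics/w3.png

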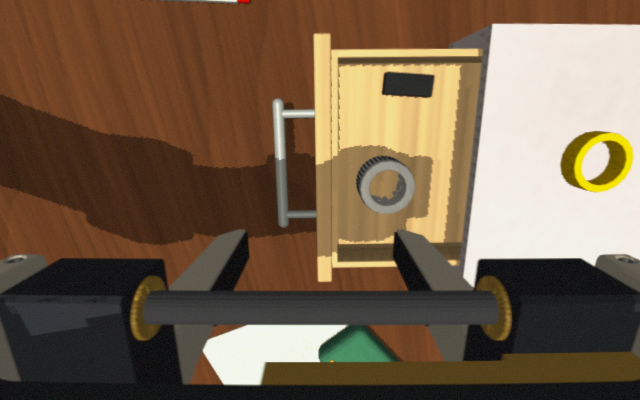

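The drawer is open. The collar ring is centred at about (387,185), and the eraser at (408,83) is well to its left.

```bash
python3 -c "
from h import *
f=grab('wrist')
c=plane(f,[[387,185]],.058)[0];print(c)
P=cloud(f)[150:220,350:425].reshape(-1,3);Q=P[(P[:,2]>.053)&(P[:,2]<.066)];print(len(Q),Q.mean(0),cv2.minEnclosingCircle(Q[:,:2].astype(np.float32)))
to([c[0],c[1],.13],79.4,8)"
```

```text
[ 0.56126781 -0.24665712  0.058     ]
1486 [ 0.56498375 -0.25052839  0.05908917] ((0.5650684833526611, -0.2518309950828552), 0.028852924704551697)
pos [ 0.4953 -0.2327  0.201 ] jaw -11.08 turn 90.5 w 0.984 F [ 0.  -0.2 -0.8] t 7.5
[[0.222, 0.211, 0.003, -0.063], [0.222, 0.206, 0.044, -0.063], [0.222, 0.193, 0.084, -0.063], [0.222, 0.173, 0.12, -0.063], [0.222, 0.146, 0.152, -0.063], [0.222, 0.114, 0.178, -0.063], [0.222, 0.077, 0.196, -0.063], [0.222, 0.037, 0.208, -0.063]]
```

>>> step_arm([
  [0,0.21,0,-0.058,-0.6],
  [0,0.21,0.05,-0.058,-0.6],
  [0.1,0.2,0.09,-0.058,-0.6],
  [0.2,0.18,0.13,-0.058,-0.6],
  [0.3,0.15,0.16,-0.058,-0.6],
  [0.3,0.12,0.18,-0.058,-0.6],
  [0.3,0.08,0.2,-0.058,-0.6],
  [0.3,0.04,0.2,-0.058,-0.6],
])

```text
clock: 8.5
position: [0.5617, -0.2503, 0.1398]
tool_rot: [0.698, 0.106, 0.7, -0.105]
wrist_force: [-0.0, -0.2, 0.3]
width: 0.805
```

>>> step_arm([
  [0,0,0,-0.039,-0.6],
  [0,0,0,0,-0.6],
  [0,0,0,0,-0.6],
  [0,0,0,0,-0.6],
  [0,0,0,0,-0.6],
  [0,0,0,0,-0.6],
  [0,0,0,0,-0.6],
  [0,0,0,0,-0.6],
])

```text
clock: 9.5
position: [0.5623, -0.2513, 0.1414]
tool_rot: [0.704, 0.065, 0.704, -0.065]
wrist_force: [0.5, -0.3, 0.6]
width: 0.795
```

```bash
python3 -c "
from h import *
f=grab('wrist');save(f,'w4');
P=cloud(f);m=(P[:,:,2]>.053)&(P[:,:,2]<.066)&(np.hypot(P[:,:,0]-.564,P[:,:,1]+.249)<.045);Q=P[m];print(len(Q),Q.mean(0),cv2.minEnclosingCircle(Q[:,:2].astype(np.float32)))
to([.564,-.249,.028],79.4,8)"
```

```text
2151 [ 0.56401227 -0.25159533  0.05908694] ((0.565162181854248, -0.2516481876373291), 0.028722094371914864)
pos [ 0.5623 -0.2513  0.1414] jaw 79.42 turn -0.0 w 0.796 F [-0.1  0.3 -0.6] t 9.55
[[0.354, 0.008, 0.004, 0.0], [0.354, 0.008, 0.004, 0.0], [0.354, 0.008, 0.004, 0.0], [0.354, 0.008, 0.004, 0.0], [0.354, 0.008, 0.004, 0.0], [0.354, 0.008, 0.004, 0.0], [0.354, 0.008, 0.004, 0.0], [0.354, 0.008, 0.004, 0.0]]
```

View pics/w4.png

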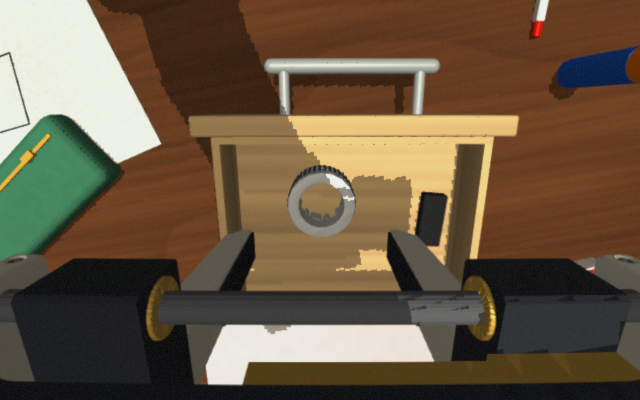

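Collar at (321,202), centred between the fingertips (250, 393); eraser is outside the right finger.

>>> step_arm([
  [0.4,0,0.05,0,-0.6],
  [0.45,0,0,0,-0.6],
  [0.45,0,0,0,-0.6],
  [0.45,0,0,0,-0.6],
  [0.45,0,0,0,-0.6],
  [0.4,0,0,0,-0.6],
  [0.23,0,0,0,-0.6],
  [0,0,0,0,-0.6],
])

```text
clock: 10.55
position: [0.564, -0.2515, 0.0276]
tool_rot: [0.704, 0.065, 0.704, -0.065]
wrist_force: [-1.0, 0.6, -1.0]
width: 0.802
```

>>> step_arm([
  [0,0,0,0,1],
  [0,0,0,0,1],
  [0,0,0,0,1],
  [0,0,0,0,1],
  [0,0,0,0,1],
  [0,0,0,0,1],
  [0,0,0,0,1],
  [0,0,0,0,1],
], grip_force=40)

```text
clock: 11.55
position: [0.5646, -0.2518, 0.0288]
tool_rot: [0.704, 0.065, 0.704, -0.065]
wrist_force: [0.1, -0.1, 6.0]
width: 0.603
```

```bash
python3 -c "
from h import *
to([.5645,-.2515,.24],79.4,8)"
```

```text
pos [ 0.5646 -0.2518  0.0288] jaw 79.42 turn -0.0 w 0.603 F [ 0.1 -0.1  6. ] t 11.55
[[-0.66, 0.001, -0.0, 0.0], [-0.66, 0.001, -0.0, 0.0], [-0.66, 0.001, -0.0, 0.0], [-0.66, 0.001, -0.0, 0.0], [-0.66, 0.001, -0.0, 0.0], [-0.66, 0.001, -0.0, 0.0], [-0.66, 0.001, -0.0, 0.0], [-0.66, 0.001, -0.0, 0.0]]
```

>>> step_arm([
  [-0.3,0,0,0,1],
  [-0.7,0,0,0,1],
  [-0.8,0,0,0,1],
  [-0.8,0,0,0,1],
  [-0.8,0,0,0,1],
  [-0.8,0,0,0,1],
  [-0.8,0,0,0,1],
  [-0.3,0,0,0,1],
])

```text
clock: 12.55
position: [0.5646, -0.2517, 0.2422]
tool_rot: [0.705, 0.065, 0.703, -0.065]
wrist_force: [0.4, -0.4, -1.3]
width: 0.602
```

```bash
python3 -c "
from h import *
to([.727,.256,.26],79.4,16)"|cut -c1-200
```

```text
pos [ 0.5646 -0.2517  0.2422] jaw 79.42 turn -0.0 w 0.602 F [ 0.4 -0.4 -1.3] t 12.55
[[-0.028, 0.826, 0.104, 0.0], [-0.028, 0.826, 0.104, 0.0], [-0.028, 0.826, 0.104, 0.0], [-0.028, 0.826, 0.104, 0.0], [-0.028, 0.826, 0.104, 0.0], [-0.028, 0.826, 0.104, 0.0], [-0.028, 0.826, 0.104, 0.
```

>>> step_arm([
  [-0.06,0.7,0.1,0,1],
  [-0.06,0.83,0.1,0,1],
  [-0.06,0.83,0.1,0,1],
  [-0.06,0.83,0.1,0,1],
  [-0.06,0.83,0.1,0,1],
  [-0.06,0.83,0.1,0,1],
  [-0.06,0.83,0.1,0,1],
  [-0.06,0.83,0.1,0,1],
])

```text
clock: 13.55
position: [0.6432, -0.0007, 0.2585]
tool_rot: [0.704, 0.065, 0.705, -0.065]
wrist_force: [-0.0, 0.1, -2.1]
width: 0.605
```

>>> step_arm([
  [0,0.83,0.1,0,1],
  [0,0.83,0.11,0,1],
  [0,0.83,0.11,0,1],
  [0,0.83,0.11,0,1],
  [0,0.83,0.11,0,1],
  [0,0.83,0.11,0,1],
  [0,0.83,0.11,0,1],
  [0,0.7,0.1,0,1],
])

```text
clock: 14.55
position: [0.7248, 0.2492, 0.2581]
tool_rot: [0.704, 0.065, 0.705, -0.065]
wrist_force: [-0.1, 0.1, -2.0]
width: 0.603
```

>>> step_arm([
  [0,0.1,0,0,1],
  [0,0,0,0,1],
  [0,0,0,0,1],
  [0,0,0,0,1],
  [0,0,0,0,1],
  [0,0,0,0,1],
  [0,0,0,0,1],
  [0,0,0,0,1],
])

```text
clock: 15.55
position: [0.7258, 0.2521, 0.2594]
tool_rot: [0.704, 0.065, 0.704, -0.065]
wrist_force: [0.5, -0.0, -1.5]
width: 0.604
```

```bash
python3 -c "
from h import *
f=grab('wrist');save(f,'w5')
P=cloud(f);np.save('w5.npy',P)
d=np.hypot(P[:,:,0]-.637,P[:,:,1]-.273)
Q=P[(P[:,:,2]>.138)&(P[:,:,2]<.16)&(d<.04)];print(len(Q),Q.mean(0),cv2.minEnclosingCircle(Q[:,:2].astype(np.float32)) if len(Q) else 0)
Q=P[(P[:,:,2]>.098)&(P[:,:,2]<.125)&(d<.07)];print(len(Q),Q.mean(0),cv2.minEnclosingCircle(Q[:,:2].astype(np.float32)) if len(Q) else 0)
s,_=tool();print(s['joint_pos'])
to([.637,.273,.26],79.4,8)"
```

```text
1277 [0.64298196 0.27411878 0.14601969] ((0.6430419683456421, 0.2741276025772095), 0.017033783718943596)
3215 [0.64273062 0.2736773  0.10942679] ((0.6430476903915405, 0.2743337154388428), 0.03610336035490036)
[-0.02961556  0.70828065 -0.69835     1.41397955  0.46773152  1.1880565
  0.60256534]
pos [0.7258 0.2521 0.2594] jaw 79.43 turn -0.0 w 0.603 F [-0.3 -0.1 -0.8] t 15.6
[[-0.002, 0.013, -0.285, 0.0], [-0.002, 0.013, -0.285, 0.0], [-0.002, 0.013, -0.285, 0.0], [-0.002, 0.013, -0.285, 0.0], [-0.002, 0.013, -0.285, 0.0], [-0.002, 0.013, -0.285, 0.0], [-0.002, 0.013, -0.285, 0.0], [-0.002, 0.013, -0.285, 0.0]]
```

View pics/w5.png

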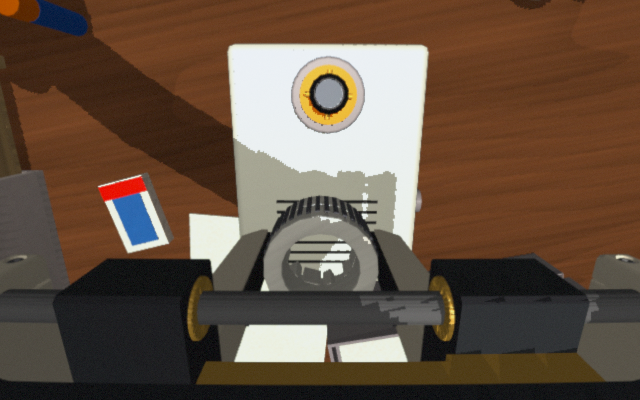

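The tube top is at (330,93) with the collar in hand at (322,255). Cloud fits of the tube top and the flange agree on (0.643, 0.274). Now the collar's offset in the hand, from the same camera.

```bash
python3 -c "
from h import *
P=np.load('w5.npy'); s,T=tool()
Z=np.c_[P.reshape(-1,3),np.ones(P[:,:,0].size)]@np.linalg.inv(T).T
r=np.hypot(Z[:,1],Z[:,2]); k=(r<.035)&(abs(Z[:,0]+.029)<.006); Q=Z[k]; print(len(Q),np.median(Q[:,0]))
x=np.median(Q[:,0]);Q=Q[abs(Q[:,0]-x)<.0025]; y,z=Q[:,1],Q[:,2];print(len(Q),y.min(),y.max(),z.min(),z.max())
# fit circle on outer boundary (per angle max radius) and bore
from scipy.optimize import least_squares
a=np.degrees(np.arctan2(z,y)); r=np.hypot(y,z)
for fn,R0 in ((np.max,.028),(np.min,.0185)):
    E=[]
    for b in range(-180,180,8):
        i=np.where((a>=b)&(a<b+8))[0]
        if len(i)>8:
            q=np.percentile(r[i],97 if fn is np.max else 3); E.append([b+4,q])
    E=np.array(E); X=np.c_[E[:,1]*np.cos(np.radians(E[:,0])),E[:,1]*np.sin(np.radians(E[:,0]))]
    g=least_squares(lambda p:np.hypot(X[:,0]-p[0],X[:,1]-p[1])-R0,[0,0],loss='soft_l1',f_scale=.001).x; print(len(X),g.round(4)); print(E.round(4)[:,0].tolist(),(E[:,1]*1e3).round(1).tolist())
"
```

```text
5022 -0.030537086628948107
4079 -0.03391508289222367 0.03361457571813359 -0.027176278197219794 0.012755290175950562
33 [-0.0005  0.0011]
[-176.0, -168.0, -160.0, -152.0, -144.0, -136.0, -128.0, -120.0, -112.0, -104.0, -96.0, -88.0, -80.0, -72.0, -64.0, -56.0, -48.0, -40.0, -32.0, -24.0, -16.0, -8.0, 0.0, 8.0, 16.0, 24.0, 32.0, 40.0, 144.0, 152.0, 160.0, 168.0, 176.0] [28.6, 34.3, 31.5, 27.5, 27.2, 27.2, 27.1, 26.9, 27.0, 26.7, 26.9, 26.7, 26.5, 26.6, 26.5, 26.6, 26.5, 26.5, 26.6, 26.6, 34.4, 28.0, 27.8, 28.0, 28.7, 27.0, 23.3, 19.7, 20.6, 26.9, 27.8, 29.3, 28.6]
33 [-0.0005  0.0003]
[-176.0, -168.0, -160.0, -152.0, -144.0, -136.0, -128.0, -120.0, -112.0, -104.0, -96.0, -88.0, -80.0, -72.0, -64.0, -56.0, -48.0, -40.0, -32.0, -24.0, -16.0, -8.0, 0.0, 8.0, 16.0, 24.0, 32.0, 40.0, 144.0, 152.0, 160.0, 168.0, 176.0] [19.0, 19.2, 18.8, 19.1, 18.8, 18.3, 18.6, 18.4, 18.6, 18.1, 18.3, 18.1, 18.2, 18.3, 17.8, 17.9, 17.9, 18.0, 18.0, 17.7, 18.3, 18.1, 18.4, 18.3, 18.2, 18.4, 18.4, 18.3, 19.1, 19.3, 19.1, 19.1, 19.2]
```

>>> step_arm([
  [0,0.04,-0.4,0,1],
  [0,0.04,-0.5,0,1],
  [0.2,0.04,-0.5,0,1],
  [0.4,0.05,-0.45,0,1],
  [0.5,0,-0.3,0,1],
  [0.4,0,0,0,1],
  [0.2,0,0,0,1],
  [0,0,0,0,1],
])

```text
clock: 16.6
position: [0.6428, 0.2742, 0.1908]
tool_rot: [0.704, 0.065, 0.704, -0.066]
wrist_force: [-0.5, 0.1, -0.8]
width: 0.604
```

```bash
python3 -c "
from h import *
to([.6425,.2748,.135],79.4,1);s,_=tool();print(s['ft_torque'],s['joint_pos'])"
```

```text
pos [0.6428 0.2742 0.1908] jaw 79.39 turn 0.0 w 0.604 F [-0.5  0.1 -0.8] t 16.6
[[1.396, 0.013, -0.011, -0.0]]
[ 0.03542572 -0.1357663  -0.04155004] [-0.06861864  0.68238271 -0.68906567  1.65975482  0.50193355  0.9845599
  0.45306786]
```

>>> step_arm([
  [0.2,0.01,-0.01,0,1],
  [0.2,0,0,0,1],
  [0.2,0,0,0,1],
  [0.2,0,0,0,1],
  [0.2,0,0,0,1],
  [0.2,0,0,0,1],
  [0.2,0,0,0,1],
  [0,0,0,0,1],
])

```text
clock: 17.6
position: [0.6419, 0.2748, 0.1346]
tool_rot: [0.704, 0.065, 0.704, -0.065]
wrist_force: [0.5, -0.0, -1.9]
width: 0.604
```

>>> step_arm([
  [0.1,0,0,0,1],
  [0.06,0,0,0,1],
  [0.06,0,0,0,1],
  [0.04,0,0,0,1],
  [0.04,0,0,0,1],
  [0,0,0,0,1],
  [0,0,0,0,1],
  [0,0,0,0,1],
])

```text
clock: 18.6
position: [0.6423, 0.275, 0.1245]
tool_rot: [0.704, 0.065, 0.704, -0.065]
wrist_force: [-1.6, -2.3, 7.1]
width: 0.602
```

It is resting on the pins (collar underside ≈ 0.118). Next: turn slowly under light press.

>>> step_arm([
  [0,0,0,0.017,1],
  [0,0,0,0.017,1],
  [0,0,0,0.017,1],
  [0,0,0,0.017,1],
  [0,0,0,0.017,1],
  [0,0,0,0.017,1],
  [0,0,0,0.017,1],
  [0,0,0,0.017,1],
])

```text
clock: 19.6
position: [0.6435, 0.2753, 0.1244]
tool_rot: [0.675, 0.214, 0.673, -0.213]
wrist_force: [0.7, -0.8, 1.0]
width: 0.603
```

```bash
python3 -c "
from h import *
to([.6425,.2748,.135],79.4,1);s,_=tool();print(s['ft_torque'],s['joint_pos'])"
```

```text
pos [0.6435 0.2753 0.1244] jaw 54.84 turn 24.6 w 0.603 F [ 0.7 -0.8  1. ] t 19.6
[[-0.265, -0.024, -0.013, -0.136]]
[-0.02686582 -0.45485706  0.02703329] [-0.15869459  0.72123582 -0.5343573   1.71635887  0.47285401  0.8326976
  0.0496144 ]
```

>>> step_arm([
  [0.03,0,0,0,1],
  [0.02,0,0,0,1],
  [0,0,0,0,1],
  [0,0,0,0.017,1],
  [0,0,0,0.017,1],
  [0,0,0,0.017,1],
  [0,0,0,0.017,1],
  [0,0,0,0.017,1],
])

```text
clock: 20.6
position: [0.6423, 0.2751, 0.1212]
tool_rot: [0.64, 0.301, 0.64, -0.301]
wrist_force: [1.2, -0.3, -1.4]
width: 0.601
```

```bash
python3 -c "
from h import *
to([.6425,.2748,.135],79.4,1);s,_=tool();print(s['ft_torque'],s['joint_pos'])"
```

```text
pos [0.6423 0.2751 0.1212] jaw 39.68 turn 39.7 w 0.601 F [ 1.2 -0.3 -1.4] t 20.6
[[-0.346, -0.002, 0.008, -0.221]]
[-0.00960078 -0.41564381  1.06091715] [-0.20139456  0.71052362 -0.46191055  1.72209208  0.41434385  0.80705662
 -0.16497967]
```

Dropped about 3 mm with a torque of 1.06 N m, so the keyways have caught the pins. Back off the turn a little and press down.

>>> step_arm([
  [0,0,0,-0.01,1],
  [0,0,0,-0.01,1],
  [0.02,0,0,0,1],
  [0.02,0,0,0,1],
  [0.02,0,0,0,1],
  [0.02,0,0,0,1],
  [0,0,0,0,1],
  [0,0,0,0,1],
])

```text
clock: 21.6
position: [0.6422, 0.2749, 0.1184]
tool_rot: [0.649, 0.281, 0.649, -0.281]
wrist_force: [-1.1, -1.0, 1.9]
width: 0.6
```

```bash
python3 -c "
from h import *
to([.6425,.2748,.135],79.4,1);s,_=tool();print(s['ft_torque'],s['joint_pos'])"
```

```text
pos [0.6422 0.2749 0.1184] jaw 43.24 turn 36.2 w 0.6 F [-1.1 -1.   1.9] t 21.6
[[-0.416, 0.004, 0.007, -0.201]]
[-0.22667689  0.23080552  0.01065434] [-0.19236069  0.71661726 -0.47707905  1.72341411  0.43071824  0.80763382
 -0.11693409]
```

>>> step_arm([
  [0.03,0,0,0,1],
  [0.03,0,0,0,1],
  [0.03,0,0,0,1],
  [0.03,0,0,0,1],
  [0.03,0,0,0,1],
  [0.02,0,0,0,1],
  [0,0,0,0,1],
  [0,0,0,0,1],
])

```text
clock: 22.6
position: [0.6423, 0.2749, 0.1127]
tool_rot: [0.649, 0.281, 0.649, -0.281]
wrist_force: [-5.2, -3.8, 15.6]
width: 0.604
```

```bash
python3 -c "
from h import *
to([.6425,.2748,.135],79.4,1);s,_=tool();print(s['ft_torque'],s['joint_pos'])"
```

```text
pos [0.6423 0.2749 0.1127] jaw 43.23 turn 36.2 w 0.604 F [-5.2 -3.8 15.6] t 22.6
[[-0.557, 0.002, 0.006, -0.201]]
[-0.93060993  1.15045909  0.0456725 ] [-0.19489968  0.72257284 -0.47338254  1.72730766  0.43580323  0.79759639
 -0.12149332]
```

```bash
python3 -c "
from h import *
f=grab('wrist');save(f,'w6');P=cloud(f);s,T=tool()
d=np.hypot(P[:,:,0]-.643,P[:,:,1]-.2742)
for a,b in ((0,.012),(.0195,.0265)):
    Q=P[(d>a)&(d<b)&(P[:,:,2]>.12)&(P[:,:,2]<.16)];print(len(Q),np.percentile(Q[:,2],[10,50,90]).round(4))
Q=P[(d<.04)&(abs(P[:,:,2]-.143)<.004)];print(Q.mean(0))
g=grab('side');c=g['frame'][195:260,220:310];cv2.imwrite('pics/s6.png',np.hstack([cv2.resize(c,(540,390),interpolation=cv2.INTER_CUBIC)])[:,:,::-1])
print(s['wrist_force'],s['position'],s['clock'])
f=grab('top');P=cloud(f);print('glue', P[217,325], 'tape', P[150:158,385:400,2].max())"
```

```text
1711 [0.1466 0.1474 0.1481]
2787 [0.143  0.1437 0.1444]
[0.63651165 0.28091127 0.14370363]
[-5.78215527 -4.1035828  14.82460044] [0.64218994 0.27495238 0.11269734] 22.65
glue [ 0.42441437 -0.00289462  0.80157909] tape 0.11928490806998093
```

View pics/w6.png

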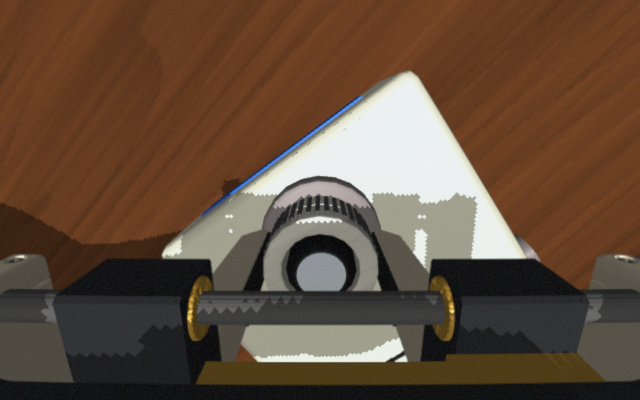

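View pics/s6.png

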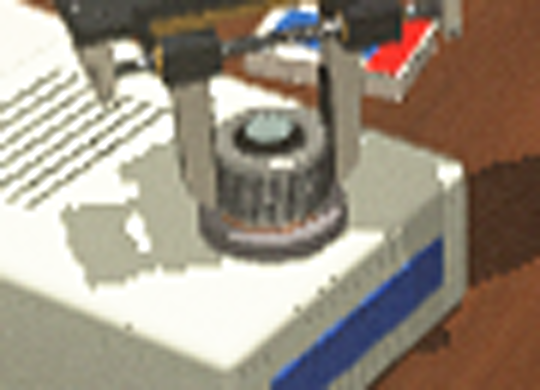

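The wrist view shows the tube top (322,272) inside the collar and 3.7 mm above the collar's rim (home gives 3). The side view shows the collar down on the flange.

```bash
python3 -c "
from h import *
s,_=tool();print(s['position'],s['wrist_force'],abs(s['joint_vel']).max());print(ctrl.hand_in())"
```

```text
[0.64224602 0.27492787 0.11273913] [-4.8093492  -2.85208379 14.95414131] 0.0014627215480261053
the job is handed in; nothing more can be done
None
```

I pulled the drawer about 120 mm open and lifted the collar out. I put it over the lens tube and turned it until the keyways dropped over the pins. Then I pushed it home and handed the job in with the arm still gripping and pressing it. The run took about 23 s of the 61 s allowed.

**Last checks:**
- **Height:** the tool stopped about 12 mm below where the collar first rested on the pins, which matches fully home. The tube top stood 3.7 mm above the collar's rim, where 3 mm is expected.
- **Push and stillness:** the upward force on the wrist was steady at about 15 N, above the 7.2 N the spring takes at its stop. The arm was still, and the grip was set to 40 N.
- **Side forces:** about 5 N of sideways force remained on the wrist at the end.
- **Not confirmed:** I did not measure the collar's final distance from the tube's axis. It is inferred from the fit over the tube. In the last top view the arm hid the glue stick's spot, so that reading was invalid. I did not check the bystanders or the drawer opening again after lifting the collar out. All later moves stayed well above the objects on the table.

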